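# Refit the cone lint filter and latch the filter cabinet tight

### The job

The washing machine's lint-filter cabinet stands open on the laundry counter. Set the cone filter, narrow end down, fully home and upright in the conical seat inside it and let go, then swing the hatch down onto its rubber gasket and turn the T-handle clockwise a full quarter turn so that the latch draws the hatch tight. Do not tip the filter over, and do not push or knock the other things on the counter about.

Things in the scene. Friction and masses are not known exactly. Their poses are not given: they have to be found in the camera images.
- cabinet: fixed dark open-topped cabinet, 220 mm (its x) by 300 mm (its y) by 130 mm tall, walls 5 mm; origin at the centre of its underside; its -x side is the front, roughly towards the robot; the hatch is hinged along the rear (+x) top edge. A black rubber gasket lies on the rim; at the front it stands up to about 143 mm above the counter when not pressed
- hinge (a point): middle of the hatch's hinge line, which runs parallel to the cabinet's y axis; in the cabinet's frame at x = +110 mm, y = 0, z = 137 mm; axes as the cabinet's. The hatch's underside plane contains this line, its outer face is 10 mm from it, its free edge 223 mm
- seat (a point): where the centre of the filter's underside lies when home, on the axis of the grey conical seat; in the cabinet's frame x -32, y +68, z 14 mm, axes as the cabinet's. The seat is a collar, wide mouth up, inner radius 51 mm at the mouth, 78 mm above the counter; its taper matches, so the filter centres itself. Home, the filter's flat top is 82 and its grip's top 124 mm above the counter
- filter: loose white cone filter, 0.18 to 0.29 kg, upright on its narrow end; origin at the centre of its underside, z up. Round: radius 26.5 mm at the bottom growing to 48.5 mm at 60 mm height, then straight to its flat top at 68 mm. On top stands a grip bar 50 mm long (filter's x), 14 mm thick (filter's y), from 68 to 110 mm height. May be seated at any yaw
- hatch (a joint): hinge angle, rad: 0 = horizontal and drawn tight, grows as it opens, at most 1.55; starts 1.3 to 1.5 (nearly upright). A stiff hinge (0.5 N m) holds it wherever left. Steel plate 10 mm thick, 304 mm wide, 0.4 kg. Push its outer face near the free edge, round and down. Laid on the gasket it rests at 0.014 to 0.025 and springs back there (2.4 N m at 0) unless latched
- hatch_edge (a point): point on the hatch's outer face at its free edge (222 mm from the hinge line), 85 mm to the cabinet's +y side of the middle; clear of the T-handle, good for pushing. Its axes turn with the hatch: at hatch angle 0 they are the cabinet's
- tee (a joint): T-handle's angle, rad: 0 = free, grows clockwise as seen looking down on the shut hatch, stop at 1.571 = latched; starts 0 to 0.25. Its bar lies along the cabinet's y at 0, along its x at 1.571. Turning it draws the hatch down to 0, if the hatch was below 0.03; takes up to 0.25 N m and springs back if let go part way. Turned past 0.5 before the hatch is shut, its pawl lands on the rim
- tee_grip (a point): centre of the T-handle's steel bar, on its turning axis: bar 110 mm long, 18 mm wide, 22 mm high, its centre 37 mm out from the hatch's outer face, 63 mm from the free edge, 20 mm to the cabinet's -y side of the middle. Its axes turn with hatch and handle: with the hatch shut and the handle at 0 they are the cabinet's (bar along y)
- detergent: bystander: white detergent bottle, 80 mm across, 210 mm tall; origin at the centre of its underside
- jar: bystander: glass jar with steel lid, 70 mm across, 110 mm tall; origin at the centre of its underside
- soap_box: bystander: flat cardboard box 70 x 110 x 50 mm; origin at the centre of its underside
- brush: bystander: wooden brush lying on the counter; origin under it
- scoop: bystander: grey measuring mug, 76 mm across, 80 mm tall; origin at the centre of its underside
- plant: bystander: small leafy plant in a terracotta pot 104 mm across, about 200 mm tall; origin at the centre of its underside
There are look-alikes about, which are no part of the job. Leave any pink look-alike of the filter alone.

How it is judged:
On the way, in this order (a step that is already met when the one before it is completed fails the run):
1. the cone filter is home in its seat, upright and let go (distance between filter and seat below 0.006 m and angle between filter's own z axis and vertical below 0.08 rad and contact force between the fingers and filter below 0.3 N), for 0.2 s.
2. the hatch lies on its gasket (value of joint hatch below 0.035 rad), for 0.1 s.
At the end, for the whole second after the job is handed in: the T-handle is turned home (at least 1.4 of 1.571 rad), the hatch is drawn tight and still (below 0.007 rad, about 1.5 mm at its edge), and the filter is home and upright in its seat (within 7 mm and 0.09 rad) (value of joint tee above 1.4 rad and value of joint hatch below 0.007 rad and velocity of joint hatch between -0.02 and 0.02 rad/s and distance between filter and seat below 0.007 m and angle between filter's own z axis and vertical below 0.09 rad); the robot touches nothing.
It fails at once if the filter is tipped over (angle between filter's own z axis and vertical above 0.8 rad).
It fails at once if another thing on the counter is pushed or knocked more than 50 mm (distance of any of detergent, jar, soap_box, brush, scoop, plant from where it was at the start of the episode above 0.05 m).
It also fails if it takes over 72 s, if anything falls off the work surface, if the arm or the gripper's body presses on something with over 40 N, if the wrist force passes 120 N, or if a joint passes its speed limit or range.

### The arm

A 6-joint arm with a two-finger parallel gripper is mounted at the origin on the work surface. World frame = base frame: x ahead of the robot, y to its left, z up, the work surface at z = 0. Lengths are in m, angles in rad, forces in N, time in s.
With the tool pointing down it reaches from about 0.325 to 0.85 m from the base axis. Payload 4.4 kg.
Tool frame: the origin (TCP) lies midway between the tips of the shut fingers; the grasp point (between the pads) lies 19 mm behind it (pinch_z is the distance from the TCP to the grasp point, in m); x points along the fingers, z is the direction in which the jaws open and shut, and the axes are right-handed (so a half turn about x gives the same grasp; the last joint's range is limited). The gripper opens to 94 mm and grips with 3 to 60 N. Pads are 16 mm wide; open, the fingers measure 119 mm over their backs; the gripper's body (75 mm by 177 mm) begins 78 mm behind the grasp point.
Start: joints at [-1.395, 0.207, 1.542, -0, 1.393, -0.15], TCP at [0.184, -0.545, 0.205] pointing down, gripper open.
Joint ranges: [-2.73, 2.73], [-0.86, 2.22], [0.23, 2.46], [-1.11, 4.25], [0.08, 2.63], [-2.82, 2.82]. Speed limits (rad/s): [2.79, 2.79, 3.14, 3.14, 3.14, 3.14].

### API

Orientations are given as a unit quaternion [x, y, z, w].
In Python, from rig import * gives the robot as it stands.
- The arm moves only by the tool servo_tool, never from a script. Its argument "steps" is one flat list of numbers, 7 for each row, row after row: the shift along the tool's x, y, z in m, then the turn, a rotation vector about the tool's x, y, z in degrees, then the opening, from -1 (shut) to 1 (fully open). A call has 1 to 8 rows; each row shifts and turns the pose as measured when the row begins, along the tool's axes as they then stand; what a row does not reach is not made up. A row lasts 1/8 s, in which the tool goes at most 62.5 mm and 10.7 degrees, less where a joint would pass 70% of its speed; a pose out of reach is approached as far as the arm can. A call is refused whole if a number of a shift passes 0.0625 or a number of a turn 10.7, either way. A call with a gripper value outside its range is refused whole. The fingers move at their own pace and stop on an object; the grip force is fixed at half the most. Time passes only in rows, so rows that do not move let the fingers close. It gives the time, the measured TCP pose, the force and the opening at its end, in the units of the state.
- sense(): the state, without advancing time (a new reading comes with each control period).
- grab_frame(name): name is "scene" or "top" or "wrist"; returns the picture (384x512x3 uint8, red, green, blue); there is no depth.
- get_calibration(name): a dict with "fx", "fy", "cx", "cy" (pixels), "position" and "orientation" of the camera in the world; the wrist camera has in their place "mount" (4x4, takes a point from camera to tool coordinates, whose origin is the TCP and whose axes are the tool frame's). Camera axes: x right, y up, looking along -z (the intrinsics and any distortion apply to the point x, -y, -z); pixel columns grow to the right and rows downward; lengths in m; the calibration is good to about 2 mm. A picture is of the moment at which its call begins: read the wrist's pose just before it. get_calibration takes no time and is no camera call.
- sign_off(): hands the job in, once; it reports no verdict.
The state is a dict: "t": time; "q": joint angles; "qvel": joint speeds; "tau": joint torques, N m; "position": TCP position; "eef_rot": TCP orientation; "wrist_force": force on the tool from outside, world axes, zero at the start; "torque": the same for the moment, N m; "grip_width": finger opening in m.
Only numpy, scipy, OpenCV 4.12 (cv2) and the standard library are available. Lean on these libraries where they do the work, as an engineer would, in place of code of your own. Each camera call takes 0.05 s, during which the arm holds its last target. There are 200 camera calls.

## Working session

There is one attempt and no reset: what is moved stays moved. The work goes in short steps, Python scripts to look and compute and a tool call to move; the robot and the scene stay as the last step left them, time stands still between calls to the robot, and variables do not carry over. Pictures are saved under pics/ and viewed, about 8 in all and at most 12, crops included, and the job is handed in when it is done.

Besides the shell and the picture viewer there is one more tool, called after ">>>" in YAML: its name, and indented under it one key for each argument. servo_tool: Moves the arm, as the interface text tells. Its arguments: {"type":"object","properties":{"steps":{"type":"array","items":{"type":"number"}}},"required":["steps"]}

```bash
mkdir -p pics
cat > h.py <<'E'
from rig import *
import numpy as np, cv2
from scipy.spatial.transform import Rotation as R
def cam(n):
    c=get_calibration(n)
    if n=="wrist":
        s=sense(); T=np.eye(4);T[:3,:3]=R.from_quat(s["eef_rot"]).as_matrix();T[:3,3]=s["position"]
        M=T@np.array(c["mount"]); return c,M[:3,3],M[:3,:3]
    return c,np.array(c["position"]),R.from_quat(c["orientation"]).as_matrix()
def ray(C,u,v):
    c,p,r=C; d=np.array([(u-c["cx"])/c["fx"],-(v-c["cy"])/c["fy"],-1.]); return p,r@d
def onz(C,u,v,z):
    p,d=ray(C,u,v); return p+d*(z-p[2])/d[2]
def proj(C,P):
    c,p,r=C; q=r.T@(np.array(P)-p); return np.array([c["cx"]+c["fx"]*q[0]/-q[2],c["cy"]-c["fy"]*q[1]/-q[2]])
def shot(n,name):
    im=grab_frame(n); cv2.imwrite(f"pics/{name}.png",im[:,:,::-1]); return im
E
python3 - <<'E'
from h import *
a=shot("scene","s0");b=shot("top","t0")
print(get_calibration("scene"),get_calibration("top"),get_calibration("wrist"))
s=sense();print(s)
E
```

```text
{'fx': 441.46664112469125, 'fy': 441.46664112469125, 'cx': 261.91969978392575, 'cy': 188.5931151676408, 'position': array([ 1.11727658, -0.76497896,  1.2704868 ]), 'orientation': array([0.32446571, 0.12599212, 0.31805878, 0.88186541])} {'fx': 482.84809074134466, 'fy': 482.84809074134466, 'cx': 251.109605398245, 'cy': 192.60396995118353, 'position': array([ 0.16850157, -0.00347436,  1.56555679]), 'orientation': array([ 0.07521087, -0.07093828, -0.69988275,  0.70673561])} {'fx': 344.06838825792147, 'fy': 344.06838825792147, 'cx': 248.98156607610304, 'cy': 192.86996413352605, 'mount': array([[ 5.71267482e-04,  2.37630259e-01, -9.71355514e-01,
        -1.80137999e-01],
       [ 1.05398374e-03,  9.71354990e-01,  2.37630750e-01,
         6.74431954e-02],
       [ 9.99999281e-01, -1.15954364e-03,  3.04445090e-04,
         4.57331038e-04],
       [ 0.00000000e+00,  0.00000000e+00,  0.00000000e+00,
         1.00000000e+00]])}
{'t': 0.1, 'q': array([-1.39549621e+00,  2.07311673e-01,  1.54277858e+00,  1.01161324e-05,
        1.39349218e+00, -1.50490868e-01]), 'qvel': array([ 0.00094781, -0.00197218, -0.00236273,  0.00065554,  0.00024665,
        0.0002822 ]), 'tau': array([ 4.56997896e-04, -3.71862566e+01, -2.82291305e+01,  7.00036366e-02,
        3.10826325e-02, -5.83256315e-05]), 'position': array([ 0.18390561, -0.54404656,  0.20443546]), 'eef_rot': array([ 0.41278697,  0.57496941, -0.41179945,  0.57396717]), 'wrist_force': array([0.0711535 , 0.66318932, 0.61530406]), 'torque': array([-0.00723241, -0.00025328,  0.04272908]), 'grip_width': 0.09429492066460896}
```

View pics/t0.png

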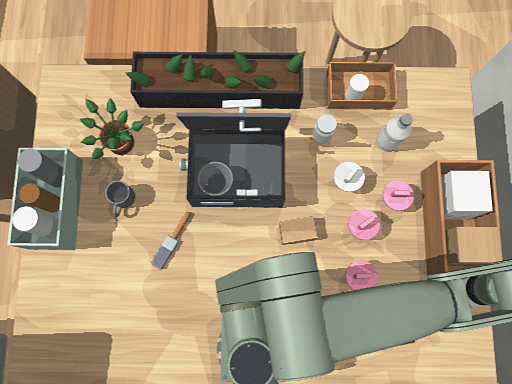

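View pics/s0.png

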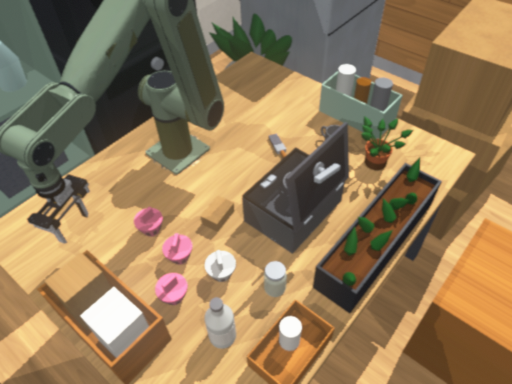

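Top view: the white filter is at (349,177), with pink look-alikes at (398,195), (364,224) and (361,276). The cabinet covers roughly (188–285, 130–207), its seat ring is at (215,180), and the hatch is up along row 120. I'll zoom in on the cabinet and filter.

Run:
```python
from h import *
im=cv2.imread("pics/t0.png")
cv2.imwrite("pics/t0c.png",cv2.resize(im[90:220,170:370],None,fx=4,fy=4,interpolation=cv2.INTER_CUBIC))
C=cam("top")
hsv=cv2.cvtColor(im,cv2.COLOR_BGR2HSV)
m=((hsv[:,:,1]<45)&(hsv[:,:,2]>140)).astype(np.uint8); w=np.zeros_like(m); w[155:200,328:372]=1; m*=w
cs,_=cv2.findContours(m,cv2.RETR_EXTERNAL,cv2.CHAIN_APPROX_NONE); c=max(cs,key=cv2.contourArea)
(u,v),r=cv2.minEnclosingCircle(c); print(u,v,r,onz(C,u,v,.068),onz(C,u,v,.05))
e=onz(C,u+r,v,.068)-onz(C,u,v,.068);print("radius",np.linalg.norm(e))
for n,p in dict(fl=(189,207),fr=(285,207),rl=(189,131),rr=(285,131)).items(): print(n,onz(C,*p,.135))
```

```text
348.5897521972656 176.53846740722656 15.605704307556152 [ 0.53824313 -0.30298993  0.068     ] [ 0.54268726 -0.30658998  0.05      ]
radius 0.04969559588935402
fl [0.42296438 0.1933016  0.135     ]
fr [ 0.42567058 -0.0956031   0.135     ]
rl [0.66313738 0.20212536 0.135     ]
rr [ 0.66568448 -0.0966019   0.135     ]
```

View pics/t0c.png

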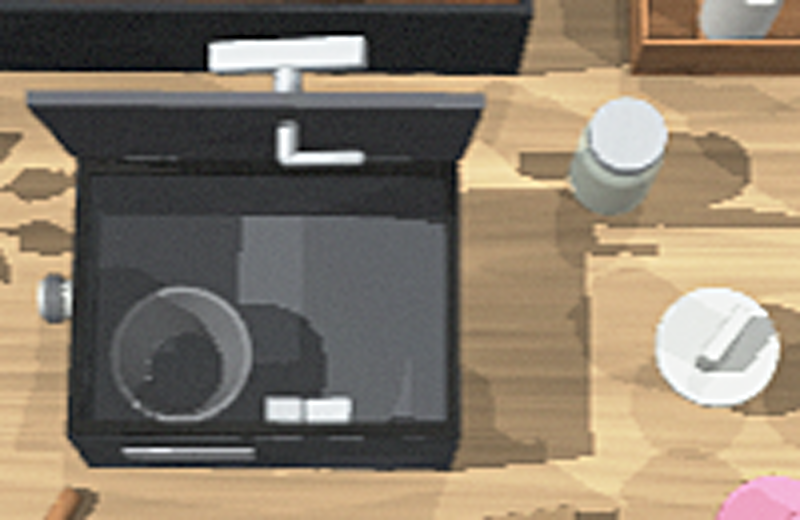

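The crop shows the seat mouth ring at about (182,352), which is full-frame (215.5,178). The front top edge is on crop row ~437, the front bottom edge on row ~467 and the rear edge on row ~165. The filter's bar runs diagonally from (705,362) to about (760,312).

Run:
```python
from h import *
C=cam("top")
f=lambda x,y,z:onz(C,170+x/4-.4,90+y/4-.4,z)
fl,fr=f(70,437,.135),f(461,437,.135); rl,rr=f(77,165,.137),f(460,165,.137); bl,br=f(90,467,0),f(455,467,0)
for n,v in dict(fl=fl,fr=fr,rl=rl,rr=rr,bl=bl,br=br,seat=f(182,352,.078),bar1=f(705,362,.110),bar2=f(752,310,.110)).items():print(n,v.round(4))
print("width",np.linalg.norm(fl-fr),np.linalg.norm(rl-rr),np.linalg.norm(bl-br),"depth",np.linalg.norm(fl-rl))
print("hatch edge L,R", f(28,95,.355),f(485,98,.355), "tee",f(210,50,.3),f(365,48,.3))
```

```text
fl [0.4479 0.2    0.135 ]
fr [ 0.4506 -0.0953  0.135 ]
rl [0.6629 0.2023 0.137 ]
rr [ 0.6655 -0.0952  0.137 ]
bl [0.4492 0.2017 0.    ]
br [ 0.4521 -0.0989  0.    ]
seat [0.5285 0.1218 0.078 ]
bar1 [ 0.5165 -0.2858  0.11  ]
bar2 [ 0.5584 -0.3235  0.11  ]
width 0.29523125109025145 0.2975653415235904 0.30061766737516005 depth 0.21504594178589226
hatch edge L,R [0.63598759 0.20526498 0.355     ] [ 0.63640696 -0.0979802   0.355     ] tee [0.69147967 0.08914464 0.3       ] [ 0.69384787 -0.01890515  0.3       ]
```

```bash
cat >> h.py <<'E'
def down(a):  # tool pointing down, jaw axis z at world angle a (rad)
    x=np.array([0,0,-1.]);z=np.array([np.cos(a),np.sin(a),0]);return np.c_[x,np.cross(z,x),z]
def plan(P,Rt,n=None,vmax=.06,amax=10.5):
    s=sense();p=np.array(s["position"]);A=R.from_quat(s["eef_rot"]);rv=(A.inv()*R.from_matrix(Rt)).as_rotvec(degrees=True)
    d=np.array(P)-p
    n=n or int(np.ceil(max(np.linalg.norm(d)/vmax,np.linalg.norm(rv)/amax)))
    print("t",round(s["t"],2),"p",p.round(4),"dist",np.linalg.norm(d).round(4),"rot",rv.round(1),"n",n)
    for i in range(n):
        B=A*R.from_rotvec(rv*i/n,degrees=True)
        print((B.inv().apply(d/n)).round(4).tolist(),(rv/n).round(2).tolist())
E
python3 - <<'E'
from h import *
s=sense();M=R.from_quat(s["eef_rot"]).as_matrix();print(M.round(3))
a=np.arctan2(M[1,2],M[0,2]);print("jaw deg",np.degrees(a))
plan([.538,-.304,.22],down(np.radians(48)))
plan([.538,-.304,.22],down(np.radians(-132)))
E
```

```text
[[-0.     0.947  0.32 ]
 [ 0.002  0.32  -0.947]
 [-1.     0.    -0.002]]
jaw deg -71.33363695233822
t 0.1 p [ 0.1839 -0.544   0.2044] dist 0.4281 rot [-1.193e+02 -1.000e-01 -1.000e-01] n 12
[-0.0013, 0.0344, -0.0095] [-9.94, -0.0, -0.01]
[-0.0013, 0.0355, -0.0034] [-9.94, -0.0, -0.01]
[-0.0013, 0.0355, 0.0027] [-9.94, -0.0, -0.01]
[-0.0013, 0.0345, 0.0088] [-9.94, -0.0, -0.01]
[-0.0013, 0.0325, 0.0147] [-9.94, -0.0, -0.01]
[-0.0013, 0.0295, 0.0201] [-9.94, -0.0, -0.01]
[-0.0013, 0.0256, 0.0249] [-9.94, -0.0, -0.01]
[-0.0013, 0.0209, 0.0289] [-9.94, -0.0, -0.01]
[-0.0013, 0.0156, 0.0321] [-9.94, -0.0, -0.01]
[-0.0013, 0.0098, 0.0343] [-9.94, -0.0, -0.01]
[-0.0013, 0.0037, 0.0355] [-9.94, -0.0, -0.01]
[-0.0013, -0.0024, 0.0356] [-9.94, -0.0, -0.01]
t 0.1 p [ 0.1839 -0.544   0.2044] dist 0.4281 rot [60.7 -0.1  0. ] n 8
[-0.0019, 0.0515, -0.0143] [7.58, -0.01, 0.01]
[-0.0019, 0.0492, -0.0209] [7.58, -0.01, 0.01]
[-0.0019, 0.046, -0.0273] [7.58, -0.01, 0.01]
[-0.0019, 0.042, -0.0331] [7.58, -0.01, 0.01]
[-0.0019, 0.0373, -0.0383] [7.58, -0.01, 0.01]
[-0.0019, 0.0319, -0.0429] [7.58, -0.01, 0.01]
[-0.0019, 0.026, -0.0468] [7.58, -0.01, 0.01]
[-0.0019, 0.0196, -0.0498] [7.58, -0.01, 0.01]
```

>>> servo_tool:
  steps: [-0.001,0.034,-0.0095,-10,0,0,1,-0.001,0.0355,-0.0035,-10,0,0,1,-0.001,0.0355,0.003,-10,0,0,1,-0.001,0.0345,0.009,-10,0,0,1,-0.001,0.0325,0.015,-10,0,0,1,-0.001,0.0295,0.02,-10,0,0,1,-0.001,0.0255,0.025,-10,0,0,1,-0.001,0.021,0.029,-10,0,0,1]

```text
t: 1.1
position: [0.4201, -0.3733, 0.2079]
eef_rot: [-0.064, 0.705, 0.071, 0.703]
wrist_force: [0.9, 0.7, 0.6]
grip_width: 0.0939
```

```bash
python3 -c "
from h import *
plan([.538,-.304,.22],down(np.radians(48)))"
```

```text
t 1.1 p [ 0.4201 -0.3733  0.2079] dist 0.1373 rot [-37.    0.1  -0.6] n 4
[-0.003, 0.0114, 0.0322] [-9.26, 0.01, -0.16]
[-0.003, 0.0061, 0.0336] [-9.26, 0.01, -0.16]
[-0.003, 0.0006, 0.0342] [-9.26, 0.01, -0.16]
[-0.003, -0.0049, 0.0338] [-9.26, 0.01, -0.16]
```

>>> servo_tool:
  steps: [-0.003,0.0115,0.032,-9.3,0,0,1,-0.003,0.006,0.0335,-9.3,0,0,1,-0.003,0.0005,0.034,-9.3,0,0,1,-0.003,-0.005,0.034,-9.3,0,0,1,0,0,0,0,0,0,1]

```text
t: 1.72
position: [0.5406, -0.2972, 0.2169]
eef_rot: [-0.291, 0.643, 0.303, 0.641]
wrist_force: [0.4, 0.3, 0.1]
grip_width: 0.0939
```

Run:
```python
from h import *
print(sense()["position"],sense()["q"]);C=cam("wrist");shot("wrist","w0")
print(proj(C,[.538,-.304,.068]))
```

```text
[ 0.54063439 -0.29723181  0.2169308 ] [-0.64606206  0.2968764   1.40600318  0.0057707   1.45432531 -1.51294571]
[242.32339567 186.17526266]
```

View pics/w0.png

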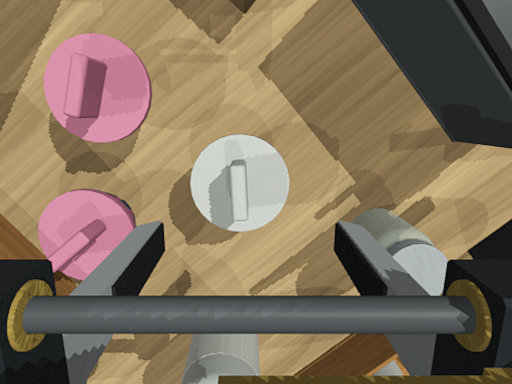

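Run:
```python
from h import *
C=cam("wrist"); T=cam("top")
a,b=onz(C,238.5,163,.110),onz(C,240,220,.110);print("circle",onz(C,240,183,.068),"bar",a,b,(a+b)/2,np.linalg.norm(a-b),np.degrees(np.arctan2(*(b-a)[1::-1])))
print("jar",onz(T,170+627/4,90+135/4,.11),"det",onz(T,405,119,.21))
M=R.from_quat(sense()["eef_rot"]).as_matrix();print(np.degrees(np.arctan2(M[1,2],M[0,2])))
c=onz(C,240,183,.068)
plan([c[0],c[1],.073],down(np.radians(48)),vmax=.03)
```

```text
circle [ 0.53274068 -0.3043119   0.068     ] bar [ 0.51325982 -0.28801487  0.11      ] [ 0.55199594 -0.31974287  0.11      ] [ 0.53262788 -0.30387887  0.11      ] 0.05007148327131913 -39.320242953659374
jar [ 0.69965695 -0.23074622  0.11      ] det [ 0.6799258  -0.44677692  0.21      ]
49.506028370442145
t 1.77 p [ 0.5395 -0.2979  0.2166] dist 0.1439 rot [ 1.5  0.2 -1. ] n 5
[0.0287, -0.0003, -0.002] [0.3, 0.04, -0.19]
[0.0287, -0.0002, -0.0019] [0.3, 0.04, -0.19]
[0.0287, -0.0001, -0.0019] [0.3, 0.04, -0.19]
[0.0287, -0.0, -0.0019] [0.3, 0.04, -0.19]
[0.0287, 0.0001, -0.0019] [0.3, 0.04, -0.19]
```

>>> servo_tool:
  steps: [0.029,0,-0.002,-0.3,0,-0.2,1,0.029,0,-0.002,-0.3,0,-0.2,1,0.029,0,-0.002,-0.3,0,-0.2,1,0.029,0,-0.002,-0.3,0,-0.2,1,0.027,0,-0.002,0,0,-0.2,1,0,0,0,0,0,0,1]

```text
t: 2.52
position: [0.5253, -0.3099, 0.0697]
eef_rot: [-0.297, 0.641, 0.297, 0.642]
wrist_force: [1.1, 0.6, -0.5]
grip_width: 0.0942
```

```bash
python3 -c "
from h import *
plan([.5327,-.304,.074],down(np.radians(50.5)))"
```

```text
t 2.52 p [ 0.5253 -0.3099  0.0697] dist 0.0104 rot [-0.8  0.   0. ] n 1
[-0.0043, -0.0018, 0.0093] [-0.76, 0.03, 0.01]
```

>>> servo_tool:
  steps: [-0.0045,-0.002,0.009,-0.7,0,0,1,0,0,0,0,0,0,1]

```text
t: 2.78
position: [0.5326, -0.3055, 0.0762]
eef_rot: [-0.301, 0.64, 0.3, 0.64]
wrist_force: [0.1, 0.1, 0.3]
grip_width: 0.094
```

```bash
python3 -c "
from h import *
plan([.5327,-.304,.074],down(np.radians(50.5)))"
```

```text
t 2.77 p [ 0.5326 -0.3055  0.0762] dist 0.0026 rot [-0.1 -0.   0.1] n 1
[0.0022, 0.0009, 0.0012] [-0.13, -0.03, 0.09]
```

>>> servo_tool:
  steps: [0.002,0.001,0.001,0,0,0,-1,0,0,0,0,0,0,-1,0,0,0,0,0,0,-1,0,0,0,0,0,0,-1,0,0,0,0,0,0,-1,0,0,0,0,0,0,-1,0,0,0,0,0,0,-1]

```text
t: 3.65
position: [0.5331, -0.3044, 0.0757]
eef_rot: [-0.302, 0.64, 0.3, 0.64]
wrist_force: [-0.3, 0.1, -0.6]
grip_width: 0.0273
```

```bash
python3 -c "
from h import *
plan([.5327,-.304,.26],down(np.radians(50.5)))"
```

```text
t 3.65 p [ 0.5331 -0.3044  0.0757] dist 0.1843 rot [-0.1 -0.1  0.2] n 4
[-0.0461, -0.0, -0.0] [-0.03, -0.02, 0.05]
[-0.0461, 0.0, -0.0] [-0.03, -0.02, 0.05]
[-0.0461, 0.0001, -0.0] [-0.03, -0.02, 0.05]
[-0.0461, 0.0001, 0.0] [-0.03, -0.02, 0.05]
```

>>> servo_tool:
  steps: [0,0,0,0,0,0,-1,0,0,0,0,0,0,-1,0,0,0,0,0,0,-1,-0.02,0,0,0,0,0,-1,-0.045,0,0,0,0,0,-1,-0.045,0,0,0,0,0,-1,-0.045,0,0,0,0,0,-1,-0.025,0,0,0,0,0,-1]

```text
t: 4.65
position: [0.5302, -0.3021, 0.2607]
eef_rot: [-0.3, 0.641, 0.302, 0.639]
wrist_force: [-0.0, -0.1, -2.6]
grip_width: 0.0142
```

```bash
python3 -c "
from h import *
plan([.5255,.12,.265],down(np.radians(90.5)),n=11)"
```

```text
t 4.65 p [ 0.5302 -0.3021  0.2607] dist 0.4222 rot [-40.1  -0.   -0.3] n 11
[-0.0003, 0.0248, 0.0293] [-3.65, -0.0, -0.03]
[-0.0003, 0.0229, 0.0308] [-3.65, -0.0, -0.03]
[-0.0004, 0.0209, 0.0322] [-3.65, -0.0, -0.03]
[-0.0004, 0.0188, 0.0335] [-3.65, -0.0, -0.03]
[-0.0004, 0.0166, 0.0346] [-3.65, -0.0, -0.03]
[-0.0004, 0.0144, 0.0356] [-3.65, -0.0, -0.03]
[-0.0004, 0.0121, 0.0364] [-3.65, -0.0, -0.03]
[-0.0004, 0.0098, 0.0371] [-3.65, -0.0, -0.03]
[-0.0004, 0.0074, 0.0377] [-3.65, -0.0, -0.03]
[-0.0004, 0.005, 0.0381] [-3.65, -0.0, -0.03]
[-0.0004, 0.0025, 0.0383] [-3.65, -0.0, -0.03]
```

>>> servo_tool:
  steps: [0,0.025,0.029,-3.6,0,0,-1,0,0.023,0.031,-3.6,0,0,-1,0,0.021,0.032,-3.6,0,0,-1,0,0.019,0.0335,-3.6,0,0,-1,0,0.0165,0.0345,-3.6,0,0,-1,0,0.0145,0.0355,-3.6,0,0,-1,0,0.012,0.0365,-3.6,0,0,-1,0,0.01,0.037,-3.6,0,0,-1]

```text
t: 5.65
position: [0.5257, 0.0098, 0.2735]
eef_rot: [-0.458, 0.541, 0.449, 0.544]
wrist_force: [0.1, -0.4, -2.2]
grip_width: 0.0135
```

```bash
python3 -c "
from h import *
plan([.5255,.12,.265],down(np.radians(90.5)))"
```

```text
t 5.65 p [0.5257 0.0098 0.2735] dist 0.1105 rot [-10.7  -0.4   0.6] n 2
[0.0038, 0.0099, 0.0542] [-5.36, -0.18, 0.32]
[0.0041, 0.0048, 0.0549] [-5.36, -0.18, 0.32]
```

>>> servo_tool:
  steps: [0.002,0.006,0.037,-3.6,0,0,-1,0.002,0.004,0.037,-3.6,0,0,-1,0.002,0.002,0.034,-3.4,0,0,-1,0,0,0,0,0,0,-1]

```text
t: 6.15
position: [0.5249, 0.1245, 0.2713]
eef_rot: [0.51, -0.494, -0.499, -0.498]
wrist_force: [0.4, -0.5, -2.3]
grip_width: 0.014
```

Run:
```python
from h import *
plan([.5255,.12,.265],down(np.radians(90.5)))
C=cam("wrist");shot("wrist","w1")
a=.009;c=np.array([.558,.052,0]);Rz=R.from_euler("z",a)
for n,P in dict(seat_mouth=[-.032,.068,.078],fl=[-.11,.15,.13],fr=[-.11,-.15,.13],rl=[.11,.15,.137]).items(): print(n,proj(C,c+Rz.apply(P)).round(0))
p=np.array(sense()["position"])
print("filter top",proj(C,p-[0,0,.006]))
```

```text
t 6.15 p [0.5249 0.1245 0.2713] dist 0.0078 rot [ 0.5 -0.4  0.9] n 1
[0.0063, -0.0005, -0.0044] [0.48, -0.4, 0.85]
seat_mouth [246. 172.]
fl [338.  98.]
fr [ 4. 95.]
rl [324. 318.]
filter top [248.08828921 234.08952057]
```

View pics/w1.png

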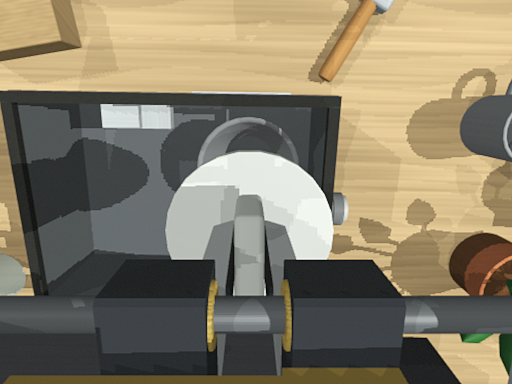

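The picture shows the seat ring spanning columns 198–298 with its top at row 117, so its centre is near (248,167). The filter's top is centred at about (249.5,235), and the cabinet's front corners are at (341,97) and (3,93).

Run:
```python
from h import *
C=cam("wrist");p=np.array(sense()["position"])
print("seat",onz(C,248,167,.078),"fl",onz(C,341,97,.132),"fr",onz(C,3,93,.132),"filt",onz(C,249.5,235,p[2]-.006),p)
plan([.526,.1215,.19],down(np.radians(90.5)),vmax=.03)
```

```text
seat [0.5207523  0.12013539 0.078     ] fl [0.44626957 0.20232462 0.132     ] fr [ 0.44773969 -0.0995235   0.132     ] filt [0.52611146 0.12295155 0.26550444] [0.52517341 0.12331038 0.27150444]
t 6.2 p [0.5252 0.1233 0.2715] dist 0.0815 rot [ 0.4 -0.4  0.9] n 3
[0.0272, 0.0002, -0.0004] [0.13, -0.15, 0.29]
[0.0272, 0.0, -0.0005] [0.13, -0.15, 0.29]
[0.0272, -0.0001, -0.0005] [0.13, -0.15, 0.29]
```

>>> servo_tool:
  steps: [0.035,0,-0.001,0.1,-0.1,0.3,-1,0.035,0,-0.001,0.1,-0.1,0.3,-1,0.035,0,-0.001,0.1,-0.1,0.3,-1,0.035,0,0,0,0,0,-1,0,0,0,0,0,0,-1]

```text
t: 6.82
position: [0.5292, 0.1137, 0.1331]
eef_rot: [0.504, -0.499, -0.498, -0.5]
wrist_force: [-0.5, -0.4, -2.9]
grip_width: 0.0138
```

Run:
```python
from h import *
plan([.5248,.120,.095],down(np.radians(90.5)),vmax=.01)
print(sense()["wrist_force"])
```

```text
t 6.83 p [0.5292 0.1137 0.1331] dist 0.0389 rot [-0.4 -0.3  0.4] n 4
[0.0095, 0.0012, 0.0016] [-0.09, -0.08, 0.1]
[0.0095, 0.0011, 0.0016] [-0.09, -0.08, 0.1]
[0.0095, 0.0011, 0.0016] [-0.09, -0.08, 0.1]
[0.0095, 0.0011, 0.0016] [-0.09, -0.08, 0.1]
[-0.54431087 -0.41035137 -2.94031972]
```

>>> servo_tool:
  steps: [0.005,0.0045,0.006,-0.3,-0.3,0.4,-1,0.01,0,0,0,0,0,-1,0.005,0,0,0,0,0,-1,0,0,0,0,0,0,-1]

```text
t: 7.32
position: [0.5285, 0.1193, 0.1174]
eef_rot: [0.504, -0.496, -0.5, -0.501]
wrist_force: [-0.2, -0.7, -2.2]
grip_width: 0.0138
```

Run:
```python
from h import *
plan([.5248,.120,.091],down(np.radians(90.5)),vmax=.01)
```

```text
t 7.33 p [0.5285 0.1193 0.1174] dist 0.0267 rot [-0.1  0.   0.5] n 3
[0.0088, 0.0013, 0.0002] [-0.04, 0.01, 0.16]
[0.0088, 0.0013, 0.0002] [-0.04, 0.01, 0.16]
[0.0088, 0.0013, 0.0003] [-0.04, 0.01, 0.16]
```

>>> servo_tool:
  steps: [0.004,0.004,0,0,0,0.4,-1,0.007,0.001,0,0,0,0.2,-1,0.005,0,0,0,0,0,-1,0,0,0,0,0,0,-1]

```text
t: 7.82
position: [0.5236, 0.1194, 0.1008]
eef_rot: [-0.501, 0.499, 0.502, 0.498]
wrist_force: [-0.6, 0.3, -1.9]
grip_width: 0.014
```

Run:
```python
from h import *
plan([.5248,.120,.090],down(np.radians(90.5)),vmax=.01)
```

```text
t 7.83 p [0.5236 0.1194 0.1008] dist 0.0109 rot [-0.1  0.  -0.1] n 2
[0.0054, -0.0006, 0.0003] [-0.06, 0.01, -0.05]
[0.0054, -0.0006, 0.0003] [-0.06, 0.01, -0.05]
```

>>> servo_tool:
  steps: [0.004,-0.001,0.001,0,0,0,-1,0.004,0,0,0,0,0,-1,0.003,0,0,0,0,0,-1,0,0,0,0,0,0,-1]

```text
t: 8.32
position: [0.5219, 0.1212, 0.0908]
eef_rot: [-0.499, 0.5, 0.504, 0.497]
wrist_force: [-1.3, -0.5, -2.2]
grip_width: 0.0136
```

>>> servo_tool:
  steps: [0.003,0,0,0,0,0,-1,0.001,0,0,0,0,0,-1,0,0,0,0,0,0,-1]

```text
t: 8.7
position: [0.5215, 0.1217, 0.0893]
eef_rot: [-0.499, 0.5, 0.504, 0.496]
wrist_force: [-1.4, -0.7, -2.2]
grip_width: 0.0135
```

>>> servo_tool:
  steps: [0.003,0,0,0,0,0,-1,0.002,0,0,0,0,0,-1,0,0,0,0,0,0,-1]

```text
t: 9.07
position: [0.5215, 0.1217, 0.0893]
eef_rot: [-0.499, 0.5, 0.505, 0.496]
wrist_force: [-1.2, 0.1, -4.3]
grip_width: 0.0136
```

Run:
```python
from h import *
plan([.5235,.120,.087],down(np.radians(90.5)),vmax=.01)
print(sense()["wrist_force"])
```

```text
t 9.07 p [0.5215 0.1217 0.0893] dist 0.0035 rot [-0.1  0.1 -0.6] n 1
[0.0022, -0.002, -0.0017] [-0.09, 0.07, -0.57]
[-1.15457795  0.07115407 -4.3169777 ]
```

>>> servo_tool:
  steps: [0,0,0,0,0,0,-0.2,0,0,0,0,0,0,-0.2,0,0,0,0,0,0,-0.2,0,0,0,0,0,0,-0.2,0,0,0,0,0,0,-0.2,-0.02,0,0,0,0,0,-0.2,-0.04,0,0,0,0,0,-0.2,-0.05,0,0,0,0,0,-0.2]

```text
t: 10.07
position: [0.5208, 0.1211, 0.1963]
eef_rot: [-0.497, 0.502, 0.506, 0.494]
wrist_force: [-0.1, -0.3, -0.7]
grip_width: 0.0375
```

>>> servo_tool:
  steps: [-0.05,0,0,0,0,0,-0.2,-0.05,0,0,0,0,0,-0.2,0,0,0,0,0,0,-0.2]

```text
t: 10.45
position: [0.5247, 0.1212, 0.3045]
eef_rot: [-0.5, 0.5, 0.504, 0.497]
wrist_force: [0.3, -0.5, -0.3]
grip_width: 0.0378
```

Run:
```python
from h import *
s=sense();print(s["position"],s["q"],s["wrist_force"])
C=cam("wrist");a=shot("wrist","w2");b=shot("top","t2")
np.save("c.npy",np.r_[C[1],C[2].ravel()])
t=cv2.resize(b[90:220,170:370],(590,384),interpolation=cv2.INTER_CUBIC)
a=cv2.resize(a,None,fx=.78,fy=.78)
out=np.zeros((584+0,800,3),np.uint8)
out[:299,:399]=a[:299,:399]; out[:254,405:795]=cv2.resize(b[90:220,170:370],(390,254))
out[300:,:]=cv2.resize(grab_frame("scene")[120:260,220:412],(800,284),interpolation=cv2.INTER_CUBIC) if 0 else 0
sc=grab_frame("scene")[120:255,220:370]; out[300:584,:316]=cv2.resize(sc,(316,284),interpolation=cv2.INTER_CUBIC)
cv2.imwrite("pics/m2.png",out[:,:,::-1])
```

```text
[0.524681   0.1212044  0.30454732] [ 6.53004837e-02  7.32671659e-02  1.48953721e+00  1.48771103e-03
  1.58513933e+00 -1.51252490e+00] [ 0.34252134 -0.53068533 -0.26326108]
```

View pics/m2.png

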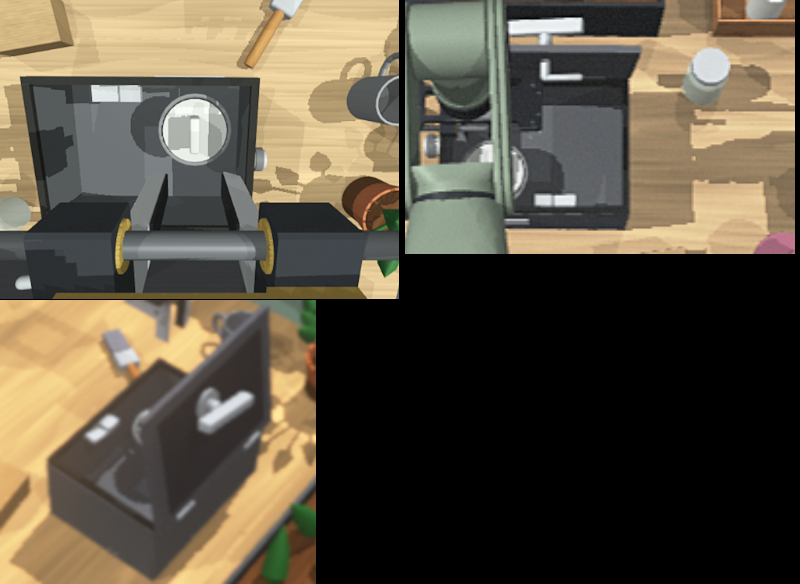

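The filter sits concentric in the ring, with the bar centre at wrist pixel (250,172) after undoing the scale. Everything else is undisturbed. Next I'll check the filter position numerically and estimate the hatch angle.

Run:
```python
from h import *
c,_,_=cam("wrist");v=np.load("c.npy");C=(c,v[:3],v[3:].reshape(3,3))
im=cv2.imread("pics/w2.png");g=im.min(2);m=np.zeros_like(g);m[110:225,195:305]=((g>150)[110:225,195:305])
cs,_=cv2.findContours(m,cv2.RETR_EXTERNAL,cv2.CHAIN_APPROX_NONE);k=max(cs,key=cv2.contourArea);(u,w),r=cv2.minEnclosingCircle(k)
print(u,w,r,"filter top",onz(C,u,w,.082),"rad",np.linalg.norm(onz(C,u+r,w,.082)-onz(C,u,w,.082)),"bar",onz(C,250,172,.124))
fl,fr=onz(C,332,100,.132),onz(C,27,100,.132);print("fl",fl,"fr",fr)
T=cam("top")
for th in np.arange(1.3,1.56,.04):
    U=np.array([-np.cos(th),0,np.sin(th)]);N=np.array([np.sin(th),0,np.cos(th)]);H=np.array([.6675,.05,.137])
    i=proj(T,H+.223*U);o=proj(T,H+.223*U+.01*N);print(round(th,2),((i-[170,90])*4).round(),((o-[170,90])*4).round())
plan([.745,.136,.40],down(np.radians(90.5)))
```

```text
249.23077392578125 165.61538696289062 45.672523498535156 filter top [0.5189782  0.12119575 0.082     ] rad 0.053999377447328585 bar [0.51928409 0.12191597 0.124     ]
fl [0.44490573 0.20254877 0.132     ] fr [ 0.44736722 -0.0995905   0.132     ]
1.3 [260. 137.] [260. 122.]
1.34 [260. 124.] [260. 108.]
1.38 [260. 110.] [260.  95.]
1.42 [260.  97.] [260.  82.]
1.46 [260.  83.] [260.  69.]
1.5 [260.  70.] [261.  56.]
1.54 [261.  57.] [261.  43.]
t 10.6 p [0.5211 0.1209 0.2977] dist 0.2466 rot [-0.1  0.  -1.1] n 5
[-0.0213, -0.0444, 0.0027] [-0.02, 0.0, -0.22]
[-0.0211, -0.0445, 0.0027] [-0.02, 0.0, -0.22]
[-0.021, -0.0446, 0.0027] [-0.02, 0.0, -0.22]
[-0.0208, -0.0446, 0.0027] [-0.02, 0.0, -0.22]
[-0.0206, -0.0447, 0.0026] [-0.02, 0.0, -0.22]
```

>>> servo_tool:
  steps: [-0.04,0,0.003,0,0,-0.3,-1,-0.04,0,0.003,0,0,-0.3,-1,-0.03,0,0.003,0,0,-0.3,-1,0,-0.04,0.003,0,0,0,-1,0,-0.045,0.002,0,0,0,-1,0,-0.045,0.002,0,0,0,-1,0,-0.045,0,0,0,0,-1,0,0,0,0,0,0,-1]

```text
t: 11.6
position: [0.6962, 0.1382, 0.3803]
eef_rot: [-0.491, 0.51, 0.512, 0.486]
wrist_force: [-0.4, -0.7, -0.2]
grip_width: 0.0007
```

Run:
```python
from h import *
print(sense()["q"].round(2));plan([.70,.137,.335],down(np.radians(90.5)))
```

```text
[ 0.07  0.49  0.82  0.    1.87 -1.5 ]
t 11.6 p [0.6962 0.1382 0.3803] dist 0.0455 rot [-0.1 -0.1 -2.6] n 1
[0.0451, -0.0058, -0.0011] [-0.1, -0.14, -2.58]
```

>>> servo_tool:
  steps: [0.022,-0.003,0,0,0,-1.3,-1,0.02,-0.003,0,0,0,-1.3,-1,0,0,0,0,0,0,-1,0,0,0,0,0,0,-1]

```text
t: 12.1
position: [0.6966, 0.1382, 0.3316]
eef_rot: [-0.5, 0.501, 0.504, 0.495]
wrist_force: [-0.4, 0.5, 0.2]
grip_width: 0.0002
```

```bash
cat >> h.py <<'E'
def arc(ths,r=.20,y=.137,H=(.666,.137),push=0,a=90.5):
    s=sense();p=np.array(s["position"]);A=R.from_quat(s["eef_rot"]);print("t",round(s["t"],2),p.round(4),"F",s["wrist_force"].round(1),"rot",(A.inv()*R.from_matrix(down(np.radians(a)))).as_rotvec(degrees=True).round(1))
    for th in ths:
        u=np.array([-np.cos(th),np.sin(th)]);n=np.array([np.sin(th),np.cos(th)])
        f=np.array(H)+r*u+(.010-push)*n; P=np.array([f[0]+.008,y,f[1]]); print(round(th,2),P.round(3),"row",A.inv().apply(P-p).round(4)); p=P
    # hatch angle implied by tip corner
    q=np.array(s["position"])[[0,2]]-[H[0]+.008,H[1]]; L=np.hypot(*q); print("implied th",np.arctan2(q[1],-q[0])-np.arcsin(.010/L),"r",L)
E
python3 -c "
from h import *
arc(np.arange(1.4,.6,-.1))"
```

```text
t 12.1 [0.6966 0.1382 0.3316] F [-0.4  0.5  0.2] rot [-0.1 -0.2 -0.6]
1.4 [0.65  0.137 0.336] row [-0.0037  0.0468 -0.0009]
1.3 [0.63  0.137 0.332] row [0.0036 0.0197 0.0002]
1.2 [0.611 0.137 0.327] row [0.0056 0.0192 0.0002]
1.1 [0.592 0.137 0.32 ] row [0.0074 0.0186 0.0002]
1.0 [0.574 0.137 0.311] row [0.0093 0.0177 0.0002]
0.9 [0.558 0.137 0.3  ] row [0.011  0.0167 0.0002]
0.8 [0.542 0.137 0.287] row [0.0126 0.0155 0.0002]
0.7 [0.527 0.137 0.273] row [0.0141 0.0142 0.0001]
implied th 1.6355386126189149 r 0.19588679330592068
```

>>> servo_tool:
  steps: [-0.002,0.023,0,0,0,-0.3,-1,-0.002,0.023,0,0,0,0,-1,0.0035,0.02,0,0,0,0,-1,0.0055,0.019,0,0,0,0,-1,0.0075,0.0185,0,0,0,0,-1]

```text
t: 12.72
position: [0.5945, 0.1375, 0.3265]
eef_rot: [0.505, -0.496, -0.498, -0.501]
wrist_force: [1.7, 0.5, -0.8]
grip_width: 0.0006
```

```bash
python3 -c "
from h import *
arc(np.arange(1.0,.15,-.1))"
```

```text
t 12.72 [0.5945 0.1375 0.3265] F [ 1.7  0.5 -0.8] rot [-0.1 -0.1  0.7]
1.0 [0.574 0.137 0.311] row [ 0.0156  0.0204 -0.0003]
0.9 [0.558 0.137 0.3  ] row [0.0106 0.017  0.0001]
0.8 [0.542 0.137 0.287] row [0.0123 0.0158 0.0001]
0.7 [0.527 0.137 0.273] row [0.0138 0.0145 0.0001]
0.6 [0.515 0.137 0.258] row [0.0152 0.0131 0.0001]
0.5 [0.503 0.137 0.242] row [0.0164 0.0115 0.0001]
0.4 [0.494 0.137 0.224] row [0.0175 0.0098 0.0001]
0.3 [0.486 0.137 0.206] row [0.0183 0.008  0.0001]
0.2 [0.48  0.137 0.187] row [0.0191 0.0061 0.0001]
implied th 1.1251684909808273 r 0.20551909760037687
```

>>> servo_tool:
  steps: [0.013,0.019,0,0,0,0.3,-1,0.0105,0.017,0,0,0,0.3,-1,0.0125,0.016,0,0,0,0,-1,0.014,0.0145,0,0,0,0,-1]

```text
t: 13.22
position: [0.5301, 0.1374, 0.2839]
eef_rot: [0.506, -0.494, -0.497, -0.503]
wrist_force: [0.3, 0.6, 0.2]
grip_width: 0.0002
```

```bash
python3 -c "
from h import *
arc(np.arange(.7,.05,-.1))"
```

```text
t 13.22 [0.5301 0.1374 0.2839] F [0.3 0.6 0.2] rot [-0.1 -0.   1.1]
0.7 [0.527 0.137 0.273] row [ 0.0104  0.0028 -0.0003]
0.6 [0.515 0.137 0.258] row [0.0151 0.0132 0.0001]
0.5 [0.503 0.137 0.242] row [0.0163 0.0116 0.0001]
0.4 [0.494 0.137 0.224] row [0.0174 0.0099 0.0001]
0.3 [0.486 0.137 0.206] row [0.0183 0.0081 0.0001]
0.2 [0.48  0.137 0.187] row [0.019  0.0063 0.    ]
0.1 [0.476 0.137 0.167] row [0.0195 0.0043 0.    ]
implied th 0.7470443116011055 r 0.20569589337594538
```

>>> servo_tool:
  steps: [0.012,0.005,0,0,0,0.5,-1,0.015,0.0125,0,0,0,0.3,-1,0.0165,0.0115,0,0,0,0.2,-1,0.0175,0.01,0,0,0,0,-1,0.018,0.008,0,0,0,0,-1]

```text
t: 13.85
position: [0.4861, 0.1374, 0.2078]
eef_rot: [0.504, -0.495, -0.499, -0.501]
wrist_force: [-0.2, -0.1, -0.4]
grip_width: 0.0009
```

```bash
python3 -c "
from h import *
arc([.3,.2,.1,0.03])"
```

```text
t 13.85 [0.4861 0.1374 0.2078] F [-0.2 -0.1 -0.4] rot [-0.1  0.   0.6]
0.3 [0.486 0.137 0.206] row [ 0.0021  0.0002 -0.0004]
0.2 [0.48  0.137 0.187] row [0.0191 0.0061 0.    ]
0.1 [0.476 0.137 0.167] row [0.0196 0.0042 0.    ]
0.03 [0.474 0.137 0.153] row [ 0.0139  0.0018 -0.    ]
implied th 0.3102834683585574 r 0.20081765718878647
```

>>> servo_tool:
  steps: [0.012,0.004,0,0,0,0.3,-1,0.012,0.004,0,0,0,0.3,-1,0.012,0.003,0,0,0,0,-1]

```text
t: 14.22
position: [0.4763, 0.1374, 0.1711]
eef_rot: [0.502, -0.497, -0.501, -0.499]
wrist_force: [-0.4, -0.3, 0.2]
grip_width: 0.0004
```

>>> servo_tool:
  steps: [0.005,0.001,0,0,0,0,-1,0.006,0.001,0,0,0,0,-1,0.004,0,0,0,0,0,-1]

```text
t: 14.6
position: [0.4743, 0.1373, 0.1549]
eef_rot: [0.502, -0.498, -0.501, -0.499]
wrist_force: [0.7, 0.8, -0.3]
grip_width: 0.0004
```

```bash
python3 -c "
from h import *
arc([.1,0.03,.02])"
```

```text
t 14.6 [0.4743 0.1373 0.1549] F [ 0.7  0.8 -0.3] rot [-0.1  0.1  0.1]
0.1 [0.476 0.137 0.167] row [-0.012  -0.0017 -0.0003]
0.03 [0.474 0.137 0.153] row [ 0.0139  0.0016 -0.    ]
0.02 [0.474 0.137 0.151] row [ 0.002   0.0002 -0.    ]
implied th 0.039401686883521775 r 0.20047280950048674
```

Run:
```python
from h import *
a=shot("wrist","w3");b=shot("scene","s3")
out=np.zeros((384,800,3),np.uint8); out[:384,:400]=cv2.resize(a,(400,300))[:300] if 0 else 0
out[:300,:400]=cv2.resize(a,(400,300)); out[:340,400:]=cv2.resize(b[110:280,210:410],(400,340),interpolation=cv2.INTER_CUBIC)
cv2.imwrite("pics/m3.png",out[:,:,::-1])
```

View pics/m3.png

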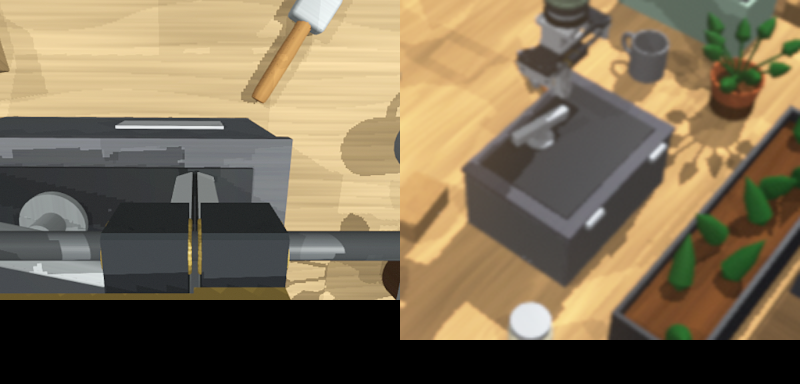

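The hatch is down to about 0.04 rad with the fingertips on it. The T-handle is still free, along y. I'll press a little further onto the gasket.

>>> servo_tool:
  steps: [0.003,0,0,0,0,0,-1,0.003,0,0,0,0,0,-1,0.003,0,0,0,0,0,-1,0,0,0,0,0,0,-1]

```text
t: 15.2
position: [0.4748, 0.1374, 0.148]
eef_rot: [0.502, -0.497, -0.501, -0.499]
wrist_force: [-2.0, 0.3, 3.7]
grip_width: 0.0003
```

```bash
python3 -c "
from h import *
arc([.1,0.03,.02])"
```

```text
t 15.2 [0.4748 0.1374 0.148 ] F [-2.   0.3  3.7] rot [-0.1  0.1  0.1]
0.1 [0.476 0.137 0.167] row [-0.0189 -0.0013 -0.0004]
0.03 [0.474 0.137 0.153] row [ 0.0139  0.0016 -0.    ]
0.02 [0.474 0.137 0.151] row [ 0.002   0.0002 -0.    ]
implied th 0.005013292225773187 r 0.19953282497013386
```

>>> servo_tool:
  steps: [-0.04,0,0,0,0,0,0.5,-0.05,0,0,10,0,0,0.5,-0.05,0,0,10,0,0,0.5,0,0,0,10,0,0,0.5,0,0,0,10,0,0,0.5,0,0,0,10,0,0,0.5,0,0,0,10,0,0,0.5,0,0,0,10,0,0,0.5]

```text
t: 16.2
position: [0.4754, 0.1373, 0.292]
eef_rot: [-0.111, 0.696, 0.111, 0.7]
wrist_force: [-0.0, 0.1, -0.2]
grip_width: 0.0705
```

```bash
python3 -c "
from h import *
plan([.506,.0325,.30],down(0))"
```

```text
t 16.2 p [0.4754 0.1373 0.292 ] dist 0.1095 rot [18.1  0.3 -0. ] n 2
[-0.004, -0.0546, -0.0017] [9.04, 0.17, -0.01]
[-0.004, -0.0542, 0.0069] [9.04, 0.17, -0.01]
```

>>> servo_tool:
  steps: [-0.003,-0.054,-0.002,9,0.2,0,0.5,-0.003,-0.054,0.007,9,0.2,0,0.5,0,0,0,0,0,0,0.5,0,0,0,0,0,0,0.5]

```text
t: 16.7
position: [0.5064, 0.0318, 0.2972]
eef_rot: [0.003, 0.707, -0.002, 0.707]
wrist_force: [-0.2, 0.3, 0.4]
grip_width: 0.0706
```

Run:
```python
from h import *
s=sense();print(s["position"],s["wrist_force"]);C=cam("wrist");a=shot("wrist","w4");print("pred",proj(C,[.506,.0325,.195]),s["q"].round(2))
np.save("c4.npy",np.r_[C[1],C[2].ravel()])
```

```text
[0.50635304 0.03179302 0.29723671] [-0.23970471  0.25444154  0.372605  ]
pred [249.72251904 190.9144797 ] [-0.11  0.    1.58  0.    1.56 -0.1 ]
```

View pics/w4.png

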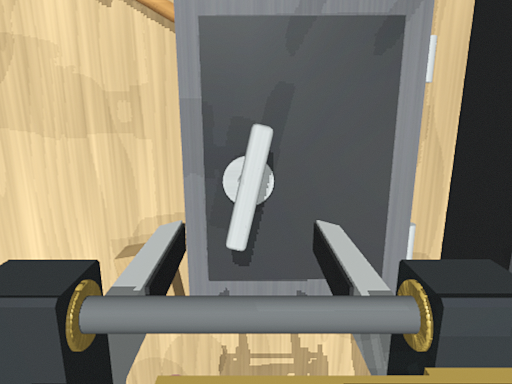

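The T-handle's bar runs from (262,126) to (236,248), about 12° clockwise (tee ≈ 0.21), with its centre at (249,187).

Run:
```python
from h import *
c,_,_=cam("wrist");v=np.load("c4.npy");C=(c,v[:3],v[3:].reshape(3,3))
a,b=onz(C,262,126,.198),onz(C,236,248,.198);m=(a+b)/2;print(a,b,m,np.linalg.norm(a-b),np.degrees(np.arctan2(*(a-b)[:2])))
plan([m[0],m[1],.170],down(np.radians(-12)),vmax=.03)
```

```text
[0.516036   0.08640478 0.198     ] [ 0.49383645 -0.01774857  0.198     ] [0.50493623 0.0343281  0.198     ] 0.10649291660453207 12.03214457116128
t 16.75 p [0.5063 0.0319 0.2973] dist 0.1273 rot [11.7 -0.  -0. ] n 5
[0.0255, 0.0005, -0.0003] [2.34, -0.0, -0.01]
[0.0255, 0.0005, -0.0003] [2.34, -0.0, -0.01]
[0.0255, 0.0004, -0.0003] [2.34, -0.0, -0.01]
[0.0255, 0.0004, -0.0003] [2.34, -0.0, -0.01]
[0.0255, 0.0004, -0.0004] [2.34, -0.0, -0.01]
```

>>> servo_tool:
  steps: [0.026,0.0005,0,3,0,0,0.5,0.026,0.0005,0,3,0,0,0.5,0.026,0.0005,0,3,0,0,0.5,0.026,0.0005,0,2.7,0,0,0.5,0.014,0,0,0,0,0,0.5,0,0,0,0,0,0,0.5]

```text
t: 17.5
position: [0.5057, 0.0418, 0.177]
eef_rot: [0.072, 0.703, -0.07, 0.705]
wrist_force: [0.3, -0.4, -0.3]
grip_width: 0.0705
```

Run:
```python
from h import *
plan([.505,.034,.170],down(np.radians(-12)))
print(sense()["wrist_force"])
```

```text
t 17.5 p [0.5057 0.0418 0.177 ] dist 0.0105 rot [ 0.5  0.1 -0.2] n 1
[0.007, -0.0078, 0.0008] [0.52, 0.14, -0.15]
[ 0.28456406 -0.36253737 -0.28761008]
```

>>> servo_tool:
  steps: [0.004,-0.007,0,0.5,0,0,0.5,0.003,-0.002,0,0,0,0,0.5,0,0,0,0,0,0,-1,0,0,0,0,0,0,-1,0,0,0,0,0,0,-1,0,0,0,0,0,0,-1,0,0,0,0,0,0,-1,0,0,0,0,0,0,-1]

```text
t: 18.5
position: [0.5054, 0.0324, 0.1732]
eef_rot: [0.074, 0.701, -0.073, 0.706]
wrist_force: [-1.6, 0.4, 1.1]
grip_width: 0.0184
```

Run:
```python
from h import *
plan([.505,.034,.170],down(np.radians(-12)))
print(sense()["wrist_force"])
```

```text
t 18.5 p [0.5054 0.0324 0.1732] dist 0.0036 rot [ 0.1  0.4 -0.2] n 1
[0.0032, 0.0014, -0.0008] [0.06, 0.39, -0.19]
[-1.64642239  0.40299627  1.09921856]
```

>>> servo_tool:
  steps: [0.0005,0,0,8,0,0,-1,0.0005,0,0,8,0,0,-1,0.0005,0,0,8,0,0,-1,0.0005,0,0,8,0,0,-1]

```text
t: 19.0
position: [0.5047, 0.0328, 0.173]
eef_rot: [0.271, 0.652, -0.269, 0.655]
wrist_force: [-1.4, 0.2, 3.5]
grip_width: 0.0181
```

Run:
```python
from h import *
plan([.505,.034,.170],down(np.radians(-90)),n=1)
s=sense();print(s["wrist_force"],s["torque"],s["q"].round(2))
```

```text
t 19.0 p [0.5047 0.0328 0.173 ] dist 0.0032 rot [45.1  0.  -0.3] n 1
[0.003, 0.001, -0.0006] [45.13, 0.02, -0.33]
[-1.41425215  0.18988367  3.50590591] [0.09501784 0.49866609 0.11620661] [-0.11  0.09  1.75  0.    1.3   0.67]
```

>>> servo_tool:
  steps: [0.001,0,0,8,0,0,-1,0.001,0,0,8,0,0,-1,0.001,0,0,8,0,0,-1,0.001,0,0,8,0,0,-1,0.001,0,0,8,0,0,-1,0,0,0,7,0,0,-1]

```text
t: 19.75
position: [0.5038, 0.0339, 0.1711]
eef_rot: [0.515, 0.486, -0.512, 0.487]
wrist_force: [3.1, 0.3, -2.8]
grip_width: 0.0182
```

Run:
```python
from h import *
plan([.505,.034,.170],down(np.radians(-90)),n=1)
s=sense();print(s["wrist_force"],s["torque"],s["q"].round(2))
```

```text
t 19.75 p [0.5038 0.0339 0.1711] dist 0.0016 rot [-3.1 -0.1 -0.2] n 1
[0.0011, 0.0012, -0.0002] [-3.14, -0.1, -0.22]
[ 3.12928281  0.28388213 -2.7505973 ] [ 0.00779388 -0.52612412  0.58325165] [-0.11  0.09  1.75  0.    1.3   1.52]
```

>>> servo_tool:
  steps: [0,0,0,2,0,0,-1,0,0,0,0,0,0,-0.2,0,0,0,0,0,0,-0.2,0,0,0,0,0,0,-0.2,-0.02,0,0,0,0,0,-0.2,-0.04,0,0,0,0,0,-0.2,-0.05,0,0,0,0,0,-0.2,-0.04,0,0,0,0,0,-0.2]

```text
t: 20.75
position: [0.5009, 0.0338, 0.3201]
eef_rot: [-0.521, -0.479, 0.522, -0.476]
wrist_force: [1.0, -0.6, 0.1]
grip_width: 0.0375
```

>>> servo_tool:
  steps: [0,0,0,0,0,0,-0.2,0,0,0,0,0,0,-0.2]

```text
t: 21.0
position: [0.5025, 0.0336, 0.3231]
eef_rot: [0.523, 0.477, -0.521, 0.478]
wrist_force: [-0.4, 0.5, -0.5]
grip_width: 0.0375
```

Run:
```python
from h import *
s=sense();print(s["position"],s["wrist_force"])
a=shot("wrist","w5");b=shot("scene","s5")
out=np.zeros((340,800,3),np.uint8)
out[:300,:400]=cv2.resize(a,(400,300)); out[:340,400:]=cv2.resize(b[110:280,210:410],(400,340),interpolation=cv2.INTER_CUBIC)
cv2.imwrite("pics/m5.png",out[:,:,::-1])
```

```text
[0.50253705 0.03356565 0.32308461] [-0.44019187  0.48530874 -0.5312216 ]
```

View pics/m5.png

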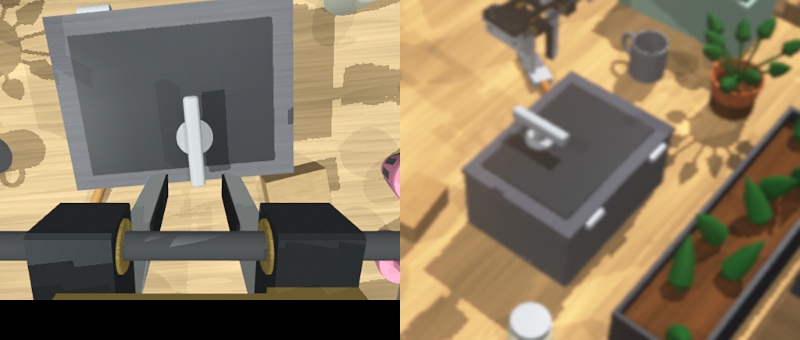

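The bar now lies square across the hatch, within about 1° of the cabinet's x. The hatch is flat and the gripper is clear, so I'm handing in.

```bash
python3 -c "
from rig import *
print(sign_off())"
```

```text
the job is handed in; nothing more can be done
None
```

The filter is seated, the hatch is shut on its gasket, and the T-handle is turned its full quarter turn. I handed the job in at about 21 s; `sign_off` gives no verdict.

**Last checks:**
- **Filter:** It stopped going down 13.6 mm above its height on the counter, where 14 mm is expected. After release it looked upright and concentric in the seat ring. The wrist-camera fix put it about 5 mm off the expected x from the cabinet front. I blamed that on picking edges in the picture, because the height and the self-centring taper both agreed. I could not see it again once the hatch was shut.
- **Hatch:** The fingertip height put it at about 0.005 rad when pressed onto the gasket. I did not measure it again after latching; the last picture shows it lying flat.
- **T-handle:** I turned it until it met the stop at 0.58 N m, with the jaws at about 93°. After letting go, the bar lay within about 1° of the cabinet's x.
- **Surroundings:** The gripper was clear and the wrist force was back to noise. None of the other things looked moved in the pictures I viewed, but no single last picture showed them all.

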